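# Strip the pellet die and put each part in its own holder

## Task

The dry pellet-pressing die stands assembled on the bench. Take it apart from the top down, one part at a time, and put each part upright in its own black holder: the steel plunger hanging by its head in the bored block, the brass spacer ring flat over the slim steel post, the dark die body flat in the round nest, and last the base flat in the square tray. Set the lapped parts down gently, never drop them, and do not knock or push away the capped sample vial and the small glass beaker that stand close by.

Things in the scene. Friction and masses are not known exactly. Their poses are not given: they have to be found in the camera images.
- plunger: Bright steel plunger on top of the stack (0.14-0.24 kg): shaft 12 mm in diameter, 40 mm long, under a knurled head 34 mm in diameter, 18 mm high. Origin: centre of the shaft's lower end, z up; the head is at z = 40 to 58 mm. At the start the shaft hangs loosely in ring and body, the head lies on the ring: grip the head, lift it straight up 45 mm or more.
- spacer_ring: Flat brass ring, outside diameter 44 mm, hole 24 mm, 12 mm high (about 0.1 kg), loose on top of the die body, under the plunger's head; its underside is 66 mm above the bench at the start. Origin: centre of its underside, z up. Grip it across its outside.
- die_body: Body of the die, a dark steel cylinder, outside diameter 54 mm, 50 mm high (0.44-0.72 kg), 16 mm bore in the top; a 34 mm counterbore 16 mm deep below fits loosely over the base's boss: lift it straight up 20 mm or more. Its underside is 16 mm above the bench at the start. Origin: centre of its underside, z up. Grip it across its outside.
- die_base: Base of the die (0.32-0.52 kg), on the bench: light metal disc 66 mm in diameter, 16 mm thick; grip it by the steel boss on top, 30 mm in diameter, z = 16 to 30 mm, hidden in the body until that is lifted off. A brass hose nipple, 6 mm thick, points along its +x to 47 mm from the axis, 10.5 mm above the underside. Origin: centre of the underside, z up.
- plunger_stand: Holder of the plunger: black block 64 x 64 mm, 56 mm high, with a blue felt ring round a hole in the middle of its top, 28 mm in diameter, 46 mm deep. The shaft hangs in the hole and the head rests on the top: the plunger's origin is then 16 mm above the stand's. Fixed. Origin: centre of its underside, z up.
- ring_post: Holder of the ring: black disc 72 mm in diameter, 10 mm high, with a slim upright steel post, 8 mm in diameter, tapered at the tip, 40 mm above the bench. The ring lies on the disc round the post. Fixed. Origin: centre of its underside, z up.
- body_nest: Holder of the die's body, a round black nest 86 mm in diameter, 12 mm high, with a round recess 72 mm in diameter; its blue felt floor is 6 mm above the bench. The body stands inside the rim. Fixed. Origin: centre of its underside, z up.
- base_tray: Holder of the base: square black tray 92 x 92 mm, 9 mm high, walls 4 mm thick, blue felt floor 5 mm above the bench. The base stands inside the walls; its nipple passes over them, so any direction will do. Fixed. Origin: centre of its underside, sides along its x and y.
- sample_vial: Bystander: glass sample vial with a black cap, 27 mm in diameter, 56 mm high, loose on the bench. Leave it standing where it is. Origin: centre of its underside.
- small_beaker: Bystander: small glass beaker, 42 mm in diameter, 48 mm high, loose on the bench. Leave it standing where it is. Origin: centre of its underside.
Mind the look-alikes: they are no part of the job. Leave any orange or purple look-alike of the plunger alone.

How it is judged:
By the outcome, as a careful person would: the job done as asked, in the order asked, and still so for the second after the job is handed in, with the robot touching nothing.
It also fails if it takes over 120 s, if anything falls off the work surface, if the arm or the gripper's body presses on something with over 40 N, if the wrist force passes 120 N, or if a joint passes its speed limit or range.

## Robot

A 6-joint arm with a two-finger parallel gripper is mounted at the origin on a cart in front of the work surface, level with it; the furniture and walls round the work are solid. World frame = base frame: x ahead of the robot, y to its left, z up, the work surface at z = 0. Lengths are in mm, angles in rad, forces in N, time in s.
With the tool pointing down it reaches from about 325 to 750 mm from the base axis. Payload 7.6 kg.
Tool frame: the origin (TCP) lies at the very end of the fingers, on their centre line; the grasp point (between the pads) lies 19 mm behind it (arm.grip_depth is the distance from the TCP to the grasp point, in mm); z points along the fingers, y is the line along which they close (so a half turn about z gives the same grasp; the last joint's range is limited). The gripper opens to 85 mm and grips with 20 to 120 N. Pads are 22 mm wide; open, the fingers measure 114 mm over their backs; the gripper's body (76 mm by 85 mm) begins 54 mm behind the grasp point. The pads swing forward as they close: fully open they stand 13 mm farther back than shut.
Start: joints at [-1.354, 0.052, 1.401, -0, 1.689, -0.07], TCP at [148.539, -503.569, 231.323] pointing down, gripper open.
Joint ranges: [-2.9, 2.9], [-0.91, 2.17], [0.12, 2.37], [-1.06, 4.2], [0.26, 2.73], [-2.93, 2.93]. Speed limits (rad/s): [2.57, 2.57, 3.01, 3.14, 3.14, 3.14].

## Interface

Orientations are given as a unit quaternion [w, x, y, z].
In Python, from workcell import arm gives the robot as it stands.
- The arm moves only by the tool move_arm, never from a script. Its argument "moves" is a list of rows, each a list of 3 entries, a list of its own where there are three numbers: the turn, a rotation vector about the tool's x, y, z normalised to -1 to 1, where 1 is 2 pi rad, then the shift along the tool's x, y, z normalised to -1 to 1, where 1 is 0.8 m, then the finger opening in mm, from 0 to 85.4. In form: [[[rx, ry, rz], [tx, ty, tz], claw], ...]. A call has 1 to 5 rows; each row shifts and turns the commanded pose from where the row before left it, along the tool's axes as they then stand; what a row does not reach is not made up. A row lasts 1/8 s, in which the tool goes at most 62.5 mm and 10.7 degrees, less where a joint would pass 70% of its speed; a pose out of reach is approached as far as the arm can. A call with a number of a shift or a turn outside -1 to 1 is refused whole. A call with a gripper value outside its range is refused whole. The fingers move at their own pace and stop on an object; "grip_force" is the grip in N (left out, the last holds). Time passes only in rows, so rows that do not move let the fingers close. It gives the time, the measured TCP pose, the force, the opening and the grip force at its end, in the units of the state.
- arm.read_state(): the state, without advancing time (a new reading comes with each control period).
- arm.read_camera(name): name is "scene" or "top"; returns (picture, depth): 480x640x3 uint8, red, green, blue; 480x640 float32, mm along the optical axis (not along the pixel's ray), 0 where there is no reading.
- arm.camera_info(name): a dict with "intrinsics" (3x3 intrinsics, pixels), "rvec" (rotation vector, rad) and "tvec" (3), from world to camera coordinates, as OpenCV has them. Camera axes: x right, y down, z forward; pixel columns grow to the right and rows downward; lengths in mm; the calibration is good to about 2 mm. A picture is of the moment at which its call begins. camera_info takes no time and is no camera call.
- arm.sign_off(): hands the job in; it is judged then, once.
Trained networks look in the newest picture that a camera, given by its name, has taken for a name from the list of things; names that differ only in an ending like _2 or _b are one class to them, and where a whole thing is asked for, a point or a joint stands for the part that bears it (a point fixed in the world has none). Each returns a list of dicts, best first, with "conf" (0 to 1); they miss things now and then, are a little off and sometimes report something else, mostly with a low value. They report only what shows in the picture. A call takes as long as a camera call. They do not tell look-alikes from the thing itself.
- arm.search_frame(name, camera): "point" ([column, row] in pixels, amid what is visible of it).
- arm.trace(name, camera): "pixels" (480x640 bool, what is visible of it) and "point" ([column, row] in pixels, amid what is visible of it).
- arm.pinpoint(name, camera): "point" ([column, row] in pixels: a listed point, or the origin of a listed thing).
The state is a dict: "time": time; "joints": joint angles; "qd": joint speeds; "joint_torque": joint torques, N m; "tool_pos": TCP position; "orientation": TCP orientation; "contact_force": force on the tool from outside, world axes, zero at the start; "torque": the same for the moment, N m; "grip_width": finger opening in mm; "grasp_force": force on a finger pad.
Only numpy, scipy, OpenCV 4.12 (cv2) and the standard library are available. Lean on these libraries where they do the work, as an engineer would, in place of code of your own. Each camera call takes 0.05 s, during which the arm holds its last target. There are 200 camera calls.

## Working session

There is one attempt and no reset: what is moved stays moved. The work goes in short steps, Python scripts to look and compute and a tool call to move; the robot and the scene stay as the last step left them, time stands still between calls to the robot, and variables do not carry over. Pictures are saved under pics/ and viewed, at most 14 in all, crops included, and the job is handed in when it is done.

Besides the shell and the picture viewer there is one more tool, called by a JSON object that holds its "api" and its "payload". move_arm: Moves the arm, as the interface text tells. Its arguments: {"type":"object","properties":{"moves":{"type":"array","items":{"type":"array"}},"grip_force":{"type":"number"}},"required":["moves"]}

```bash
mkdir -p pics; ls; python3 - <<'E'
from workcell import arm
import cv2
print(arm.read_state())
for c in("scene","top"):
    p,d=arm.read_camera(c); cv2.imwrite(f"pics/{c}0.png",p[:,:,::-1]); i=arm.camera_info(c); print(i)
E
```

```text
pics
{'time': 0.0, 'joints': array([-1.35431833e+00,  5.28320706e-02,  1.40172753e+00, -1.47790263e-05,
        1.68860065e+00, -7.02887962e-02]), 'qd': array([-0.00033214, -0.00046548, -0.00010585, -0.00104466, -0.00157417,
       -0.00036883]), 'joint_torque': array([ 1.45671133e-04, -3.81670010e+01, -3.60187268e+01, -6.25614462e-05,
        6.22366962e-03,  1.57884330e-05]), 'tool_pos': array([ 148.45630479, -503.25836891,  230.47346969]), 'orientation': array([-7.81170698e-04,  9.89738019e-01,  1.42891704e-01, -6.45598918e-05]), 'contact_force': array([0.20647596, 0.05054574, 0.05701493]), 'torque': array([ 0.00333961,  0.01837221, -0.06144337]), 'grasp_force': 0.0, 'grip_width': 85.5108761863162}
{'intrinsics': array([[487.57283786,   0.        , 323.99431599],
       [  0.        , 487.57283786, 241.41642638],
       [  0.        ,   0.        ,   1.        ]]), 'rvec': array([ 2.18007509, -0.67835944,  0.34537707]), 'tvec': array([-559.74579311,  174.78440444,  753.26922915])}
{'intrinsics': array([[546.76824109,   0.        , 324.58164081],
       [  0.        , 546.76824109, 233.57540225],
       [  0.        ,   0.        ,   1.        ]]), 'rvec': array([ 2.11823557, -2.14412778,  0.20054151]), 'tvec': array([-160.73774201,  609.38824676, 1093.98012316])}
```

View pics/scene0.png

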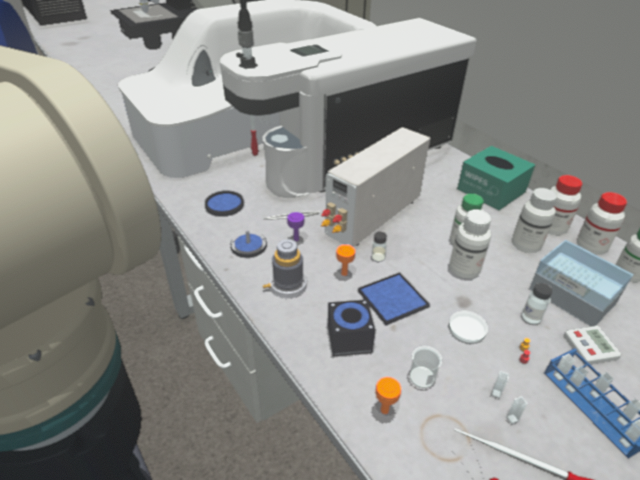

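View pics/top0.png

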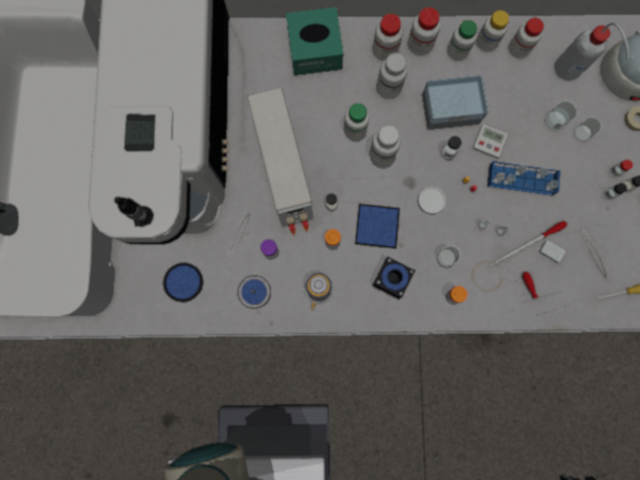

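The pictures show the die stack at top-view pixel (318,286), the plunger stand at (394,277), the tray at (378,226), the nest at (183,282) and the ring post at (254,291). The vial is at (331,202) and the beaker at (447,257). The look-alikes are at (269,248), (333,237) and (458,295).

```bash
cat > h.py <<'E'
from workcell import arm
import numpy as np, cv2
def cam(c):
    i=arm.camera_info(c); return i["intrinsics"],cv2.Rodrigues(i["rvec"])[0],np.array(i["tvec"]).ravel()
def ray(c,uv,z):
    K,R,t=cam(c); o=-R.T@t; d=R.T@np.linalg.solve(K,[uv[0],uv[1],1]); return (o+d*(z-o[2])/d[2])[:3]
def proj(c,P):
    K,R,t=cam(c); q=(R@np.atleast_2d(P).T).T+t; q=q@K.T; return q[:,:2]/q[:,2:]
def cloud(c,d):
    K,R,t=cam(c); v,u=np.mgrid[:480,:640]; p=np.stack([(u-K[0,2])/K[0,0]*d,(v-K[1,2])/K[1,1]*d,d],-1); return (p-t)@R
E
python3 - <<'E'
from h import *
names="plunger spacer_ring die_body die_base plunger_stand ring_post body_nest base_tray sample_vial small_beaker".split()
Z=dict(plunger=96,spacer_ring=78,die_body=40,die_base=16,plunger_stand=56,ring_post=10,body_nest=8,base_tray=7,sample_vial=56,small_beaker=24)
p,d=arm.read_camera("top")
cv2.imwrite("pics/topc.png",cv2.resize(p[170:340,150:490],None,fx=2.35,fy=2.35,interpolation=cv2.INTER_CUBIC)[:,:,::-1])
C=cloud("top",d)
print(-cam("top")[1].T@cam("top")[2])
for n in names:
    for o in arm.trace(n,"top")[:4]:
        m=o["pixels"]
        if m.sum()<5: continue
        (c,r)=cv2.minEnclosingCircle(np.argwhere(m)[:,::-1].astype(np.float32))
        print(n,round(o["conf"],2),m.sum(),np.round(c,1),round(r,1),"W",ray("top",c,Z[n]).round(0)[:2],ray("top",o["point"],Z[n]).round(0)[:2],"zq",np.nanpercentile(C[m][:,2],[5,50,95]).round(0))
    for c in("top","scene"):
        if c=="scene": continue
        for o in arm.pinpoint(n,c)[:3]: print("   pin",round(o["conf"],2),np.round(o["point"],1),ray(c,o["point"],0 if n not in("plunger","spacer_ring","die_body") else dict(plunger=38,spacer_ring=66,die_body=16)[n]).round(0)[:2])
p,d=arm.read_camera("scene")
for n in names:
    for o in arm.pinpoint(n,"scene")[:3]: print("sc",n,round(o["conf"],2),np.round(o["point"],1),ray("scene",o["point"],0 if n not in("plunger","spacer_ring","die_body") else dict(plunger=38,spacer_ring=66,die_body=16)[n]).round(0)[:2])
E
```

```text
[ 402.34143876 -157.42565653 1186.3059033 ]
plunger 0.79 221 [457.8 293.9] 8.4 W [ 475. -431.] [ 473. -431.] zq [52. 58. 62.]
plunger 0.55 222 [317.9 284.5] 8.5 W [ 497. -153.] [ 496. -153.] zq [92. 96. 99.]
plunger 0.54 209 [268.1 247.3] 8.3 W [573. -54.] [572. -57.] zq [52. 58. 62.]
plunger 0.46 215 [331.7 237.1] 8.4 W [ 593. -182.] [ 593. -181.] zq [50. 58. 61.]
   pin 0.79 [450.5 299.3] [ 468. -430.]
   pin 0.6 [317.3 290.3] [ 490. -151.]
   pin 0.56 [271.5 250.5] [575. -55.]
   pin 0.62 [318.8 285.4] [ 498. -155.]
die_body 0.71 116 [318.1 286.4] 13.1 W [ 498. -153.] [ 480. -160.] zq [48. 65. 69.]
   pin 0.51 [320.2 284.4] [ 504. -158.]
   pin 0.24 [331.  205.6] [ 677. -183.]
die_base 0.63 16 [313.  304.5] 2.7 W [ 462. -142.] [ 461. -140.] zq [10. 14. 17.]
   pin 0.59 [319.3 289.6] [ 494. -156.]
plunger_stand 0.96 1066 [393.5 277.5] 21.8 W [ 513. -310.] [ 514. -308.] zq [10. 55. 60.]
   pin 0.94 [389.9 280.6] [ 512. -309.]
ring_post 0.7 521 [253.5 291.3] 12.9 W [492. -15.] [494. -14.] zq [ 6. 10. 14.]
   pin 0.67 [255.4 291.7] [491. -17.]
body_nest 0.62 1172 [182.2 281. ] 20.1 W 
[... 647 characters left out ...]
121 [317.  287.4] 13.2 W [ 497. -151.] [ 478. -149.] zq [32. 65. 69.]
   pin 0.74 [448.8 257.9] [ 560. -440.]
   pin 0.42 [320.6 283.9] [ 507. -159.]
sc plunger 0.93 [288.7 270.1] [ 499. -154.]
sc plunger 0.64 [343.3 272.8] [ 575. -213.]
sc plunger 0.56 [381.7 410.6] [ 456. -457.]
sc spacer_ring 0.55 [286.  256.9] [ 498. -149.]
sc die_body 0.87 [286.8 278.7] [ 496. -151.]
sc die_base 0.74 [286.5 287.6] [ 492. -156.]
sc plunger_stand 0.81 [350.8 337.7] [ 518. -312.]
sc ring_post 0.84 [244.9 245.3] [486.  -9.]
sc body_nest 0.73 [224.8 204. ] [516. 142.]
sc base_tray 0.97 [394.7 300.6] [ 633. -290.]
sc sample_vial 0.62 [378.  255.5] [ 686. -180.]
sc small_beaker 0.61 [421.  377.5] [ 560. -432.]
```

View pics/topc.png

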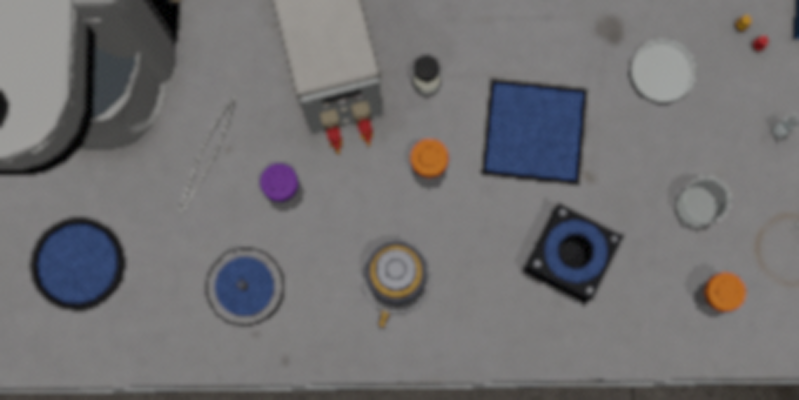

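The crop confirms this, and all the fits have about 8 mm of clearance. I'll turn the tool so its x lies along world x, then go above the stack.

{"api": "move_arm", "payload": {"moves": [[[0,0,0.0228],[0,0,0],85],[[0,0,0.0228],[0,0,0],85],[[0,0,0],[0.044,-0.044,0],85],[[0,0,0],[0.044,-0.044,0],85],[[0,0,0],[0.044,-0.044,0],85]], "grip_force": 40}}

```text
time: 2.33
tool_pos: [254.9, -396.8, 231.4]
orientation: [0.0, 1.0, -0.0, 0.0]
contact_force: [1.6, 0.1, 0.5]
grip_width: 85.4
grasp_force: 0.0
```

{"api": "move_arm", "payload": {"moves": [[[0,0,0],[0.044,-0.044,0],85],[[0,0,0],[0.044,-0.044,0],85],[[0,0,0],[0.044,-0.044,0],85],[[0,0,0],[0.044,-0.044,0],85],[[0,0,0],[0.044,-0.044,0],85]]}}

```text
time: 2.95
tool_pos: [431.1, -220.6, 231.5]
orientation: [0.0, 1.0, 0.0, 0.0]
contact_force: [-0.8, -0.4, -0.4]
grip_width: 85.0
grasp_force: 0.0
```

{"api": "move_arm", "payload": {"moves": [[[0,0,0],[0.0412,-0.042,0],85],[[0,0,0],[0.0412,-0.042,0],85],[[0,0,0],[0,0,0.054],85],[[0,0,0],[0,0,0.054],85],[[0,0,0],[0,0,0.02],85]]}}

```text
time: 3.58
tool_pos: [494.8, -154.1, 126.2]
orientation: [-0.001, 1.0, 0.0, -0.002]
contact_force: [0.0, -0.0, 0.4]
grip_width: 85.0
grasp_force: 0.0
```

```bash
python3 - <<'E'
from h import *
p,d=arm.read_camera("scene")
cv2.imwrite("pics/s1.png",cv2.resize(p[130:330,180:420],None,fx=3,fy=3,interpolation=cv2.INTER_CUBIC)[:,:,::-1])
print(arm.read_state()["tool_pos"])
E
```

```text
[ 494.6162681  -154.17865628  125.52340027]
```

View pics/s1.png

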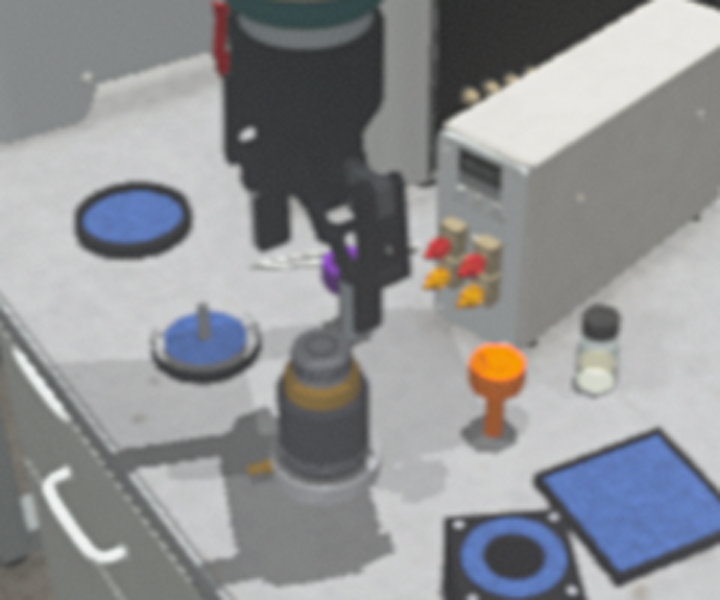

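The open fingers stand above and astride the plunger's head, which is at crop (320,345). Next I go down and grip.

{"api": "move_arm", "payload": {"moves": [[[0,0,0],[0.003,-0.001,0.04],70],[[0,0,0],[0,0,0.0155],60],[[0,0,0],[0,0,0],50],[[0,0,0],[0,0,0],40],[[0,0,0],[0,0,0],40]]}}

```text
time: 4.25
tool_pos: [498.9, -154.2, 85.8]
orientation: [0.0, 1.0, 0.0, 0.001]
contact_force: [0.3, -0.6, -0.4]
grip_width: 40.1
grasp_force: 0.0
```

{"api": "move_arm", "payload": {"moves": [[[0,0,0],[0,0,0],30],[[0,0,0],[0,0,0],30],[[0,0,0],[0,0,0],30],[[0,0,0],[0,0,0],30]]}}

```text
time: 4.75
tool_pos: [499.0, -154.1, 85.8]
orientation: [0.0, 1.0, 0.0, 0.001]
contact_force: [-1.4, 0.6, 7.1]
grip_width: 31.9
grasp_force: 39.5
```

Grip is 6 mm high on the head, so I reopen, go lower and regrip.

{"api": "move_arm", "payload": {"moves": [[[0,0,0],[0,0,0],45],[[0,0,0],[0,0,0],45],[[0,0,0],[-0.002,0,0.006],45],[[0,0,0],[0,0,0],45],[[0,0,0],[0,0,0],45]]}}

```text
time: 5.38
tool_pos: [496.7, -153.9, 79.6]
orientation: [0.0, 1.0, 0.0, -0.0]
contact_force: [0.4, -0.7, 0.7]
grip_width: 44.8
grasp_force: 0.0
```

{"api": "move_arm", "payload": {"moves": [[[0,0,0],[0,0,0],30],[[0,0,0],[0,0,0],30],[[0,0,0],[0,0,0],30],[[0,0,0],[0,0,0],30]]}}

```text
time: 5.88
tool_pos: [497.0, -154.0, 80.0]
orientation: [0.0, 1.0, 0.0, 0.0]
contact_force: [-0.3, -1.2, 2.0]
grip_width: 31.9
grasp_force: 39.9
```

{"api": "move_arm", "payload": {"moves": [[[0,0,0],[0,0,-0.01],30],[[0,0,0],[0,0,-0.02],30],[[0,0,0],[0,0,-0.025],30],[[0,0,0],[0,0,-0.025],30],[[0,0,0],[0,0,0],30]]}}

```text
time: 6.5
tool_pos: [497.7, -154.2, 146.1]
orientation: [0.001, 1.0, 0.0, 0.002]
contact_force: [1.0, -0.2, -2.0]
grip_width: 32.5
grasp_force: 39.9
```

```bash
python3 - <<'E'
from h import *
p,d=arm.read_camera("scene")
cv2.imwrite("pics/s2.png",cv2.resize(p[130:380,180:460],None,fx=2.4,fy=2.4,interpolation=cv2.INTER_CUBIC)[:,:,::-1])
s=arm.read_state();print(s["tool_pos"],s["contact_force"],s["grip_width"])
E
```

```text
[ 497.07207377 -153.94824663  144.50386628] [-0.2475839   0.09286081 -3.54839621] 32.367320998118714
```

View pics/s2.png

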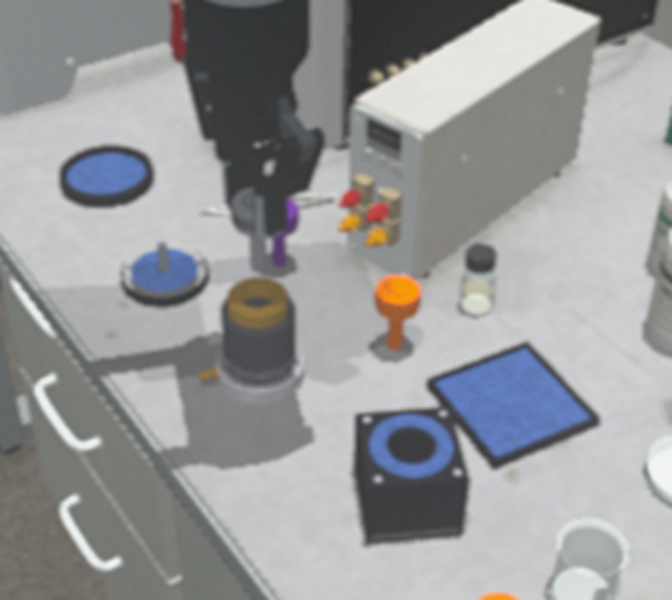

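The plunger is out and hangs straight at crop (250,225); the ring stays on the body at (258,300). On to the stand.

{"api": "move_arm", "payload": {"moves": [[[0,0,0],[0.0053,0.049,0],30],[[0,0,0],[0.0053,0.049,0],30],[[0,0,0],[0.0053,0.049,0],30],[[0,0,0],[0.0053,0.048,0],30],[[0,0,0],[0,0,0],30]]}}

```text
time: 7.18
tool_pos: [512.9, -311.8, 141.9]
orientation: [-0.0, 1.0, -0.001, -0.001]
contact_force: [-0.5, 0.3, -3.2]
grip_width: 32.3
grasp_force: 40.2
```

```bash
python3 - <<'E'
from h import *
p,d=arm.read_camera("scene")
cv2.imwrite("pics/s3.png",cv2.resize(p[180:380,260:460],None,fx=3,fy=3,interpolation=cv2.INTER_CUBIC)[:,:,::-1])
s=arm.read_state();print(s["tool_pos"],s["contact_force"],s["grip_width"])
# hole centre from blue felt on the stand in first top picture
b=cv2.imread("pics/top0.png").astype(int); m=np.zeros((480,640),np.uint8)
for w,(u,v,r),z in(("stand",(394,277,22),56),("post",(254,291,22),10),("nest",(183,282,25),6),("tray",(378,226,35),5)):
    mm=((b[:,:,0]-b[:,:,2]>35)).astype(np.uint8); k=np.zeros_like(mm); cv2.circle(k,(u,v),r,1,-1); pts=np.argwhere(mm*k)[:,::-1].astype(np.float32)
    c=cv2.minAreaRect(pts)[0] if w=="tray" else cv2.minEnclosingCircle(pts)[0]
    print(w,ray("top",c,z).round(1)[:2], ray("top",pts.mean(0),z).round(1)[:2])
E
```

```text
[ 513.05492009 -310.36527339  142.07259934] [-0.59593512  0.8373252  -2.62402378] 32.21153756846541
stand [ 515.4 -312.6] [ 515.3 -312.2]
post [491.5 -14.6] [491.1 -14.9]
nest [515.2 139.7] [514.2 139.1]
tray [ 632.9 -284.9] [ 633.  -284.6]
```

View pics/s3.png

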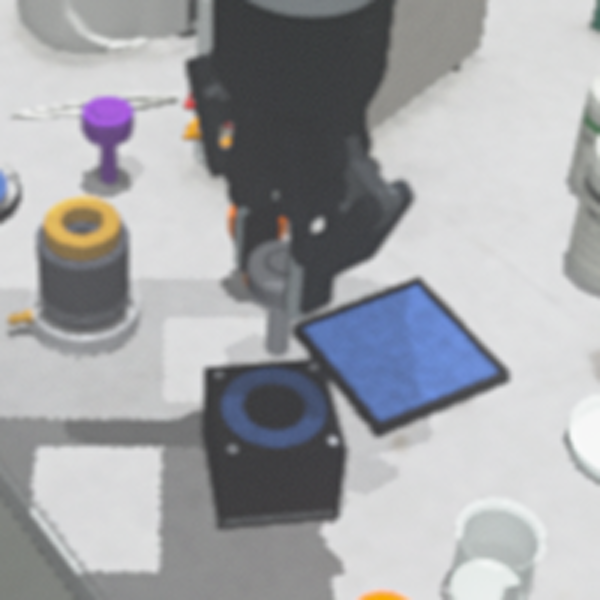

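The plunger hangs above the stand's hole at crop (275,405). I correct by 2 mm and lower.

{"api": "move_arm", "payload": {"moves": [[[0,0,0],[0.0025,0.002,0.025],30],[[0,0,0],[0,0,0.025],30],[[0,0,0],[0,0,0.025],30],[[0,0,0],[0,0,0.012],30],[[0,0,0],[0,0,0],30]]}}

```text
time: 7.85
tool_pos: [515.4, -311.1, 73.1]
orientation: [-0.0, 1.0, 0.0, -0.001]
contact_force: [-0.2, 1.0, -1.7]
grip_width: 32.1
grasp_force: 40.2
```

{"api": "move_arm", "payload": {"moves": [[[0,0,0],[0,0,0.005],30],[[0,0,0],[0,0,0.005],30],[[0,0,0],[0,0,0],30]]}}

```text
time: 8.22
tool_pos: [515.7, -311.4, 66.0]
orientation: [-0.0, 1.0, 0.0, -0.0]
contact_force: [0.4, -0.0, -2.1]
grip_width: 32.4
grasp_force: 40.2
```

{"api": "move_arm", "payload": {"moves": [[[0,0,0],[0,0,0.0025],30],[[0,0,0],[0,0,0.0025],30],[[0,0,0],[0,0,0.002],30],[[0,0,0],[0,0,0.0015],30],[[0,0,0],[0,0,0],30]]}}

```text
time: 8.85
tool_pos: [515.7, -311.5, 59.2]
orientation: [-0.0, 1.0, 0.0, -0.0]
contact_force: [-0.2, 0.6, -1.9]
grip_width: 32.2
grasp_force: 40.2
```

{"api": "move_arm", "payload": {"moves": [[[0,0,0],[0,0,0.001],30],[[0,0,0],[0,0,0],30],[[0,0,0],[0,0,0.001],30],[[0,0,0],[0,0,0],30]]}}

```text
time: 9.35
tool_pos: [515.9, -311.5, 58.1]
orientation: [0.0, 1.0, 0.0, 0.0]
contact_force: [-1.2, 1.0, -0.1]
grip_width: 32.4
grasp_force: 40.5
```

{"api": "move_arm", "payload": {"moves": [[[0,0,0],[0,0,0.001],30],[[0,0,0],[0,0,0],30],[[0,0,0],[0,0,0],30]]}}

```text
time: 9.72
tool_pos: [515.9, -311.6, 58.0]
orientation: [0.0, 1.0, 0.0, 0.0]
contact_force: [-3.6, 2.1, 4.5]
grip_width: 32.6
grasp_force: 41.0
```

Seated. I release, rise and go back above the stack.

{"api": "move_arm", "payload": {"moves": [[[0,0,0],[0,0,0],45],[[0,0,0],[0,0,0],60],[[0,0,0],[0,0,0],70],[[0,0,0],[0,0,-0.03],70],[[0,0,0],[0,0,-0.05],70]]}}

```text
time: 10.35
tool_pos: [514.9, -310.9, 119.8]
orientation: [-0.001, 1.0, 0.0, -0.002]
contact_force: [-0.1, -0.4, -0.4]
grip_width: 70.0
grasp_force: 0.0
```

{"api": "move_arm", "payload": {"moves": [[[0,0,0],[0,0,-0.04],70],[[0,0,0],[-0.0115,-0.066,0],70],[[0,0,0],[-0.0115,-0.066,0],70],[[0,0,0],[0,-0.066,0],70],[[0,0,0],[0,0,0],70]]}}

```text
time: 10.98
tool_pos: [497.4, -150.2, 153.2]
orientation: [-0.0, 1.0, 0.002, 0.0]
contact_force: [0.4, -0.4, -0.0]
grip_width: 70.1
grasp_force: 0.0
```

```bash
python3 - <<'E'
from h import *
p,d=arm.read_camera("scene")
cv2.imwrite("pics/s4.png",cv2.resize(p[180:380,230:430],None,fx=3,fy=3,interpolation=cv2.INTER_CUBIC)[:,:,::-1])
s=arm.read_state();print(s["tool_pos"],s["contact_force"],s["grip_width"])
for n,z in(("spacer_ring",66),("die_body",16),("die_base",0),("plunger",16)):
    for o in arm.pinpoint(n,"scene")[:3]: print(n,round(o["conf"],2),ray("scene",o["point"],z)[:2].round(1))
E
```

```text
[ 497.47765814 -151.89812047  153.14684397] [-0.01652928 -0.4094641   0.20213381] 69.68008630294509
die_body 0.59 [ 495.6 -148.9]
die_base 0.52 [ 492.3 -152.6]
plunger 0.95 [ 466.9 -448.5]
plunger 0.79 [ 598.2 -187.2]
plunger 0.7 [572.7 -65.1]
```

View pics/s4.png

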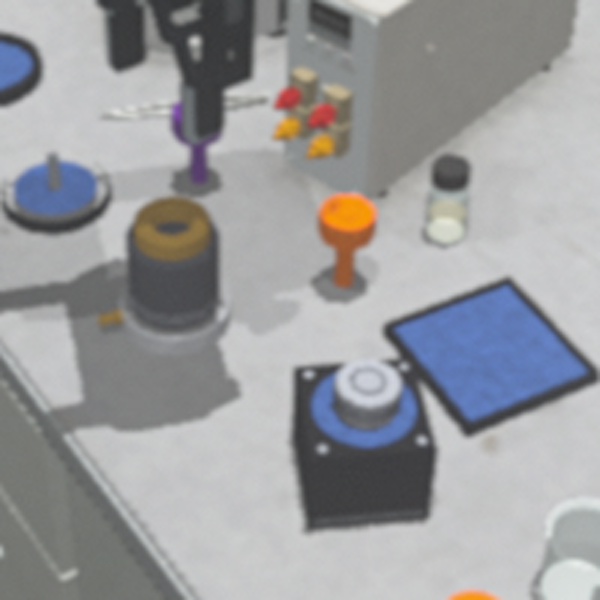

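The plunger hangs seated in the stand at crop (368,395), and the ring is exposed at (173,222). Going down for the ring.

{"api": "move_arm", "payload": {"moves": [[[0,0,0],[0,0.0018,0.03],70],[[0,0,0],[0,0,0.04],65],[[0,0,0],[0,0,0.025],60],[[0,0,0],[0,0,0.01],55],[[0,0,0],[0,0,0],55]]}}

```text
time: 11.85
tool_pos: [497.2, -155.1, 68.8]
orientation: [-0.0, 1.0, -0.0, -0.0]
contact_force: [-0.7, -1.2, -0.2]
grip_width: 55.1
grasp_force: 0.0
```

```bash
python3 - <<'E'
from h import *
print(ray("scene",(173/3+230,222/3+180),78), arm.read_state()["tool_pos"])
E
```

```text
[ 496.98206006 -156.06796699   78.        ] [ 497.22219964 -155.05140865   68.78117586]
```

{"api": "move_arm", "payload": {"moves": [[[0,0,0],[0,0,0],48],[[0,0,0],[0,0,0],40],[[0,0,0],[0,0,0],40],[[0,0,0],[0,0,0],40],[[0,0,0],[0,0,0],40]]}}

```text
time: 12.48
tool_pos: [498.1, -154.9, 70.4]
orientation: [0.001, 1.0, 0.0, 0.001]
contact_force: [-1.2, 0.6, 5.8]
grip_width: 41.7
grasp_force: 40.6
```

{"api": "move_arm", "payload": {"moves": [[[0,0,0],[0,0,-0.006],40],[[0,0,0],[0,0,-0.02],40],[[0,0,0],[0,0,-0.03],40],[[0,0,0],[0,0,-0.03],40],[[0,0,0],[0,0,0],40]]}}

```text
time: 13.1
tool_pos: [498.5, -155.0, 140.4]
orientation: [0.001, 1.0, 0.0, 0.002]
contact_force: [0.1, -0.1, -2.1]
grip_width: 41.4
grasp_force: 40.7
```

{"api": "move_arm", "payload": {"moves": [[[0,0,0],[-0.0045,-0.044,0],40],[[0,0,0],[-0.004,-0.044,0],40],[[0,0,0],[0,-0.044,0],40],[[0,0,0],[0,-0.043,0],40],[[0,0,0],[0,0,0],40]]}}

```text
time: 13.72
tool_pos: [489.9, -12.7, 136.7]
orientation: [-0.0, 1.0, 0.002, -0.001]
contact_force: [-0.4, -0.8, -1.9]
grip_width: 41.3
grasp_force: 40.8
```

```bash
python3 - <<'E'
from h import *
p,d=arm.read_camera("scene")
cv2.imwrite("pics/s5.png",cv2.resize(p[130:330,180:380],None,fx=3,fy=3,interpolation=cv2.INTER_CUBIC)[:,:,::-1])
s=arm.read_state();print(s["tool_pos"],s["contact_force"],s["grip_width"])
E
```

```text
[490.03373171 -13.9159265  136.83416153] [ 0.66248697 -0.24145905 -2.05388372] 41.52872277806866
```

View pics/s5.png

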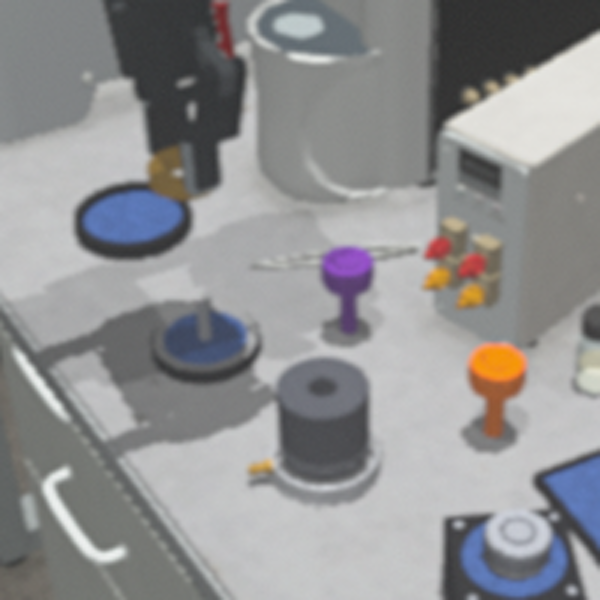

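The die body at crop (322,400) is bare now. The ring in the fingers at (170,173) may be tilted, so I check it closer with a predicted outline beside it.

```bash
python3 - <<'E'
from h import *
p,d=arm.read_camera("scene")
x0,y0,f=205,160,10
a=cv2.resize(p[y0:y0+50,x0:x0+60],None,fx=f,fy=f,interpolation=cv2.INTER_CUBIC)[:,:,::-1].copy()
b=a.copy(); th=np.linspace(0,2*np.pi,80)
for r,z,c in((22,132.4,(0,255,0)),(22,144.4,(0,0,255)),(12,144.4,(255,255,0))):
    q=(proj("scene",np.c_[491+r*np.cos(th),-14+r*np.sin(th),0*th+z])-[x0,y0])*f
    cv2.polylines(b,[q.round().astype(int)],True,c,1)
cv2.imwrite("pics/s6.png",cv2.resize(np.hstack([a,b]),(800,333)))
C=cloud("scene",d)[172:204,222:262].reshape(-1,3); I=p[172:204,222:262].reshape(-1,3).astype(int)
m=(I[:,0]-I[:,2]>30)&(C[:,2]>100); print(m.sum(),C[m].min(0),C[m].max(0))
E
```

```text
145 [466.21551512 -35.52042271 133.38575878] [495.18825333   7.04403655 161.12550025]
```

View pics/s6.png

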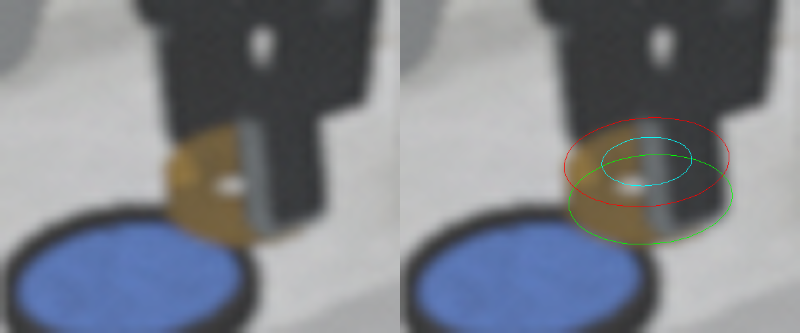

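The ring matches the flat outline, and the bright spot is bench seen through its hole. I lower it to just over the post tip, then check.

{"api": "move_arm", "payload": {"moves": [[[0,0,0],[0.0018,0.001,0.04],40],[[0,0,0],[0,0,0.04],40],[[0,0,0],[0,0,0.02],40],[[0,0,0],[0,0,0],40]]}}

```text
time: 14.32
tool_pos: [491.3, -15.9, 56.8]
orientation: [-0.0, 1.0, -0.0, -0.001]
contact_force: [-0.5, 0.5, -1.6]
grip_width: 41.3
grasp_force: 40.8
```

{"api": "move_arm", "payload": {"moves": [[[0,0,0],[0,0,0.015],40],[[0,0,0],[0,0,0.015],40],[[0,0,0],[0,0,0.005],40],[[0,0,0],[0,0,0],40]]}}

```text
time: 14.82
tool_pos: [491.8, -15.3, 29.4]
orientation: [0.0, 1.0, 0.0, -0.0]
contact_force: [-0.6, -0.3, -1.1]
grip_width: 40.8
grasp_force: 40.8
```

{"api": "move_arm", "payload": {"moves": [[[0,0,0],[0,0,0.006],40],[[0,0,0],[0,0,0.006],40],[[0,0,0],[0,0,0.0025],40],[[0,0,0],[0,0,0],40]]}}

```text
time: 15.32
tool_pos: [491.8, -15.3, 17.9]
orientation: [0.0, 1.0, 0.0, -0.0]
contact_force: [-1.0, 0.2, -1.8]
grip_width: 41.7
grasp_force: 40.8
```

{"api": "move_arm", "payload": {"moves": [[[0,0,0],[0,0,0.0015],40],[[0,0,0],[0,0,0],40],[[0,0,0],[0,0,0.001],40],[[0,0,0],[0,0,0],40]]}}

```text
time: 15.82
tool_pos: [491.9, -15.3, 16.1]
orientation: [0.0, 1.0, 0.0, -0.0]
contact_force: [-0.3, 0.4, -1.4]
grip_width: 41.7
grasp_force: 40.8
```

{"api": "move_arm", "payload": {"moves": [[[0,0,0],[0,0,0.001],40],[[0,0,0],[0,0,0],40],[[0,0,0],[0,0,0],40]]}}

```text
time: 16.2
tool_pos: [491.9, -15.3, 15.3]
orientation: [0.0, 1.0, 0.0, 0.0]
contact_force: [-0.2, -0.5, -1.3]
grip_width: 41.4
grasp_force: 40.8
```

{"api": "move_arm", "payload": {"moves": [[[0,0,0],[0,0,0.001],40],[[0,0,0],[0,0,0],40],[[0,0,0],[0,0,0],40]]}}

```text
time: 16.58
tool_pos: [492.0, -15.4, 14.6]
orientation: [0.0, 1.0, 0.0, 0.0]
contact_force: [-0.7, -0.6, 0.0]
grip_width: 41.2
grasp_force: 40.9
```

{"api": "move_arm", "payload": {"moves": [[[0,0,0],[0,0,0.001],40],[[0,0,0],[0,0,0],40],[[0,0,0],[0,0,0],40]]}}

```text
time: 16.95
tool_pos: [492.1, -15.3, 14.5]
orientation: [0.0, 1.0, 0.0, 0.0]
contact_force: [-4.2, 0.1, 6.8]
grip_width: 41.2
grasp_force: 41.6
```

On the disc. Release, rise and go back above the die body.

{"api": "move_arm", "payload": {"moves": [[[0,0,0],[0,0,0],50],[[0,0,0],[0,0,0],60],[[0,0,0],[0,0,0],70],[[0,0,0],[0,0,-0.04],75],[[0,0,0],[0,0,-0.06],80]]}}

```text
time: 17.58
tool_pos: [490.7, -15.2, 93.1]
orientation: [-0.0, 1.0, 0.0, -0.002]
contact_force: [0.3, 0.8, 0.2]
grip_width: 80.0
grasp_force: 0.0
```

{"api": "move_arm", "payload": {"moves": [[[0,0,0],[0,0,-0.04],80],[[0,0,0],[0.007,0.058,0],80],[[0,0,0],[0,0.058,0],80],[[0,0,0],[0,0.058,0],80],[[0,0,0],[0,0,0],80]]}}

```text
time: 18.2
tool_pos: [497.2, -157.1, 125.5]
orientation: [0.0, 1.0, -0.002, -0.0]
contact_force: [0.2, 0.8, -0.6]
grip_width: 79.6
grasp_force: 0.0
```

```bash
python3 - <<'E'
from h import *
p,d=arm.read_camera("scene")
cv2.imwrite("pics/s7.png",cv2.resize(p[180:340,210:370],None,fx=3.6,fy=3.6,interpolation=cv2.INTER_CUBIC)[:,:,::-1])
s=arm.read_state();print(s["tool_pos"],s["contact_force"],s["grip_width"])
E
```

```text
[ 497.3274712  -155.4973494   125.42258813] [ 0.32256696 -0.56865265  0.38448946] 80.19737385408406
```

View pics/s7.png

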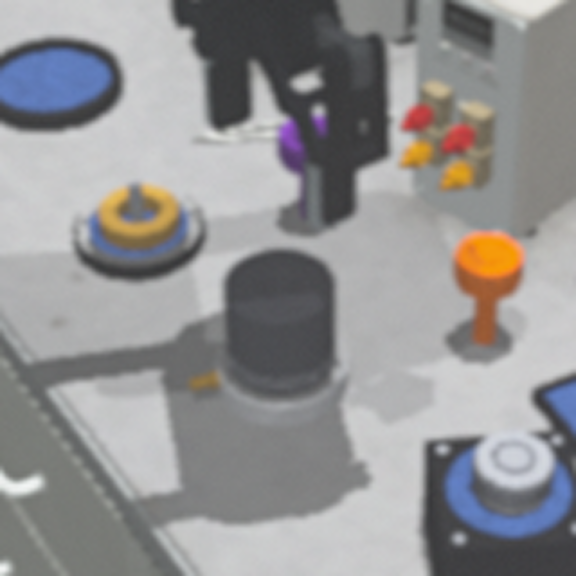

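The ring lies flat round the post at crop (140,225), and the die body is free at (280,320). Now for the body, with a firmer grip.

{"api": "move_arm", "payload": {"moves": [[[0,0,0],[0,-0.0015,0.03],80],[[0,0,0],[0,0,0.04],80],[[0,0,0],[0,0,0.03],75],[[0,0,0],[0,0,0.012],65],[[0,0,0],[0,0,0],60]], "grip_force": 70}}

```text
time: 18.88
tool_pos: [497.5, -152.6, 36.0]
orientation: [-0.0, 1.0, 0.001, -0.0]
contact_force: [0.2, 0.2, 0.8]
grip_width: 60.0
grasp_force: 0.0
```

{"api": "move_arm", "payload": {"moves": [[[0,0,0],[0,0,0],54],[[0,0,0],[0,0,0],48],[[0,0,0],[0,0,0],48],[[0,0,0],[0,0,0],48],[[0,0,0],[0,0,0],48]]}}

```text
time: 19.5
tool_pos: [498.5, -153.2, 37.7]
orientation: [0.0, 1.0, 0.0, 0.001]
contact_force: [-1.5, 3.8, 6.0]
grip_width: 51.8
grasp_force: 75.0
```

Lift straight up and check the weight.

{"api": "move_arm", "payload": {"moves": [[[0,0,0],[0,0,-0.005],48],[[0,0,0],[0,0,-0.015],48],[[0,0,0],[0,0,-0.03],48],[[0,0,0],[0,0,-0.04],48],[[0,0,0],[0,0,-0.03],48]]}}

```text
time: 20.12
tool_pos: [497.6, -153.5, 133.7]
orientation: [0.0, 1.0, 0.0, 0.0]
contact_force: [1.1, -0.8, -6.4]
grip_width: 52.1
grasp_force: 74.7
```

```bash
python3 - <<'E'
from h import *
p,d=arm.read_camera("scene")
cv2.imwrite("pics/s8.png",cv2.resize(p[130:330,190:390],None,fx=3,fy=3,interpolation=cv2.INTER_CUBIC)[:,:,::-1])
s=arm.read_state();print(s["tool_pos"],s["contact_force"],s["grip_width"])
E
```

```text
[ 498.93458952 -153.99496883  137.24796469] [ 2.07142292 -0.51231266 -1.73408905] 52.070939938778864
```

View pics/s8.png

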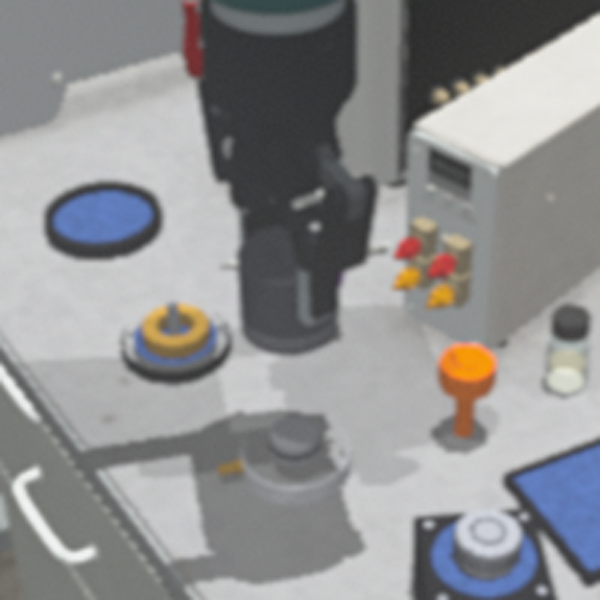

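The body is off at crop (290,290), and the base stayed with its boss showing at (296,430). Carrying the body to the nest.

{"api": "move_arm", "payload": {"moves": [[[0,0,0],[0.005,-0.04,0],48],[[0,0,0],[0.005,-0.055,0],48],[[0,0,0],[0.005,-0.06,0],48],[[0,0,0],[0.005,-0.06,0],48],[[0,0,0],[0,-0.06,0],48]]}}

```text
time: 20.8
tool_pos: [513.1, 68.1, 131.5]
orientation: [0.0, 1.0, 0.0, -0.0]
contact_force: [0.5, -0.9, -7.0]
grip_width: 52.2
grasp_force: 75.1
```

{"api": "move_arm", "payload": {"moves": [[[0,0,0],[0,-0.05,0],48],[[0,0,0],[0,-0.041,0],48],[[0,0,0],[0,0,0],48],[[0,0,0],[0,0,0.01],48],[[0,0,0],[0,0,0],48]]}}

```text
time: 21.42
tool_pos: [512.8, 138.4, 122.6]
orientation: [0.0, 1.0, -0.001, -0.001]
contact_force: [0.2, 1.1, -7.1]
grip_width: 51.8
grasp_force: 75.4
```

```bash
python3 - <<'E'
from h import *
print(arm.read_state()["tool_pos"])
print("boss",ray("scene",(288.7,272.7),30))
E
```

```text
[512.83916709 138.39002879 122.6283713 ]
boss [ 499.82928148 -152.3697698    30.        ]
```

{"api": "move_arm", "payload": {"moves": [[[0,0,0],[0.003,-0.001,0.025],48],[[0,0,0],[0,0,0.035],48],[[0,0,0],[0,0,0.025],48],[[0,0,0],[0,0,0.015],48],[[0,0,0],[0,0,0],48]]}}

```text
time: 22.05
tool_pos: [515.5, 139.7, 43.4]
orientation: [0.0, 1.0, -0.0, -0.001]
contact_force: [-1.0, -1.0, -6.4]
grip_width: 52.0
grasp_force: 75.4
```

{"api": "move_arm", "payload": {"moves": [[[0,0,0],[0,0,0.005],48],[[0,0,0],[0,0,0.005],48],[[0,0,0],[0,0,0.0025],48],[[0,0,0],[0,0,0],48],[[0,0,0],[0,0,0],48]]}}

```text
time: 22.68
tool_pos: [516.0, 140.3, 34.3]
orientation: [0.0, 1.0, 0.0, 0.0]
contact_force: [1.3, -0.1, -6.0]
grip_width: 52.0
grasp_force: 75.5
```

{"api": "move_arm", "payload": {"moves": [[[0,0,0],[0,0,0.0025],48],[[0,0,0],[0,0,0.0025],48],[[0,0,0],[0,0,0],48],[[0,0,0],[0,0,0.001],48],[[0,0,0],[0,0,0],48]]}}

```text
time: 23.3
tool_pos: [515.9, 140.3, 29.2]
orientation: [0.0, 1.0, 0.0, -0.0]
contact_force: [-0.1, -0.4, -7.0]
grip_width: 51.8
grasp_force: 75.5
```

{"api": "move_arm", "payload": {"moves": [[[0,0,0],[0,0,0.001],48],[[0,0,0],[0,0,0],48],[[0,0,0],[0,0,0],48]]}}

```text
time: 23.68
tool_pos: [515.9, 140.3, 28.5]
orientation: [0.0, 1.0, 0.0, 0.0]
contact_force: [0.0, 0.1, -7.2]
grip_width: 51.9
grasp_force: 75.5
```

{"api": "move_arm", "payload": {"moves": [[[0,0,0],[0,0,0.001],48],[[0,0,0],[0,0,0],48],[[0,0,0],[0,0,0],48]]}}

```text
time: 24.05
tool_pos: [516.0, 140.3, 27.8]
orientation: [0.0, 1.0, 0.0, 0.0]
contact_force: [-0.6, -0.3, -4.3]
grip_width: 51.7
grasp_force: 75.8
```

{"api": "move_arm", "payload": {"moves": [[[0,0,0],[0,0,0.001],48],[[0,0,0],[0,0,0],48],[[0,0,0],[0,0,0],48]]}}

```text
time: 24.42
tool_pos: [516.0, 140.3, 27.8]
orientation: [0.0, 1.0, 0.0, 0.0]
contact_force: [-6.0, -1.1, 2.7]
grip_width: 51.6
grasp_force: 76.6
```

Seated. Release and return above the base.

{"api": "move_arm", "payload": {"moves": [[[0,0,0],[0,0,0],58],[[0,0,0],[0,0,0],70],[[0,0,0],[0,0,0],80],[[0,0,0],[0,0,-0.04],80],[[0,0,0],[0,0,-0.06],80]]}}

```text
time: 25.05
tool_pos: [514.9, 140.1, 106.3]
orientation: [0.0, 1.0, 0.0, -0.002]
contact_force: [0.6, 1.1, 0.7]
grip_width: 79.8
grasp_force: 0.0
```

{"api": "move_arm", "payload": {"moves": [[[0,0,0],[0,0,-0.03],80],[[0,0,0],[-0.005,0.05,0],80],[[0,0,0],[-0.005,0.06,0],80],[[0,0,0],[-0.005,0.06,0],80],[[0,0,0],[-0.005,0.06,0],80]]}}

```text
time: 25.68
tool_pos: [499.8, -45.2, 131.2]
orientation: [0.0, 1.0, 0.0, 0.0]
contact_force: [0.5, 0.6, -0.1]
grip_width: 80.0
grasp_force: 0.0
```

{"api": "move_arm", "payload": {"moves": [[[0,0,0],[0,0.06,0],80],[[0,0,0],[0,0.05,0],75],[[0,0,0],[0,0.026,0],70],[[0,0,0],[0,0,0],65],[[0,0,0],[0,0,0],60]]}}

```text
time: 26.3
tool_pos: [500.0, -151.9, 130.9]
orientation: [-0.0, 1.0, 0.0, 0.0]
contact_force: [0.8, 0.9, -0.4]
grip_width: 59.7
grasp_force: 0.0
```

```bash
python3 - <<'E'
from h import *
p,d=arm.read_camera("scene")
cv2.imwrite("pics/s9.png",cv2.resize(p[130:330,190:390],None,fx=3,fy=3,interpolation=cv2.INTER_CUBIC)[:,:,::-1])
s=arm.read_state();print(s["tool_pos"],s["contact_force"],s["grip_width"])
E
```

```text
[ 500.07352876 -151.70551073  130.91908802] [-0.28612416  0.66165457  0.28369912] 60.06663951389527
```

View pics/s9.png

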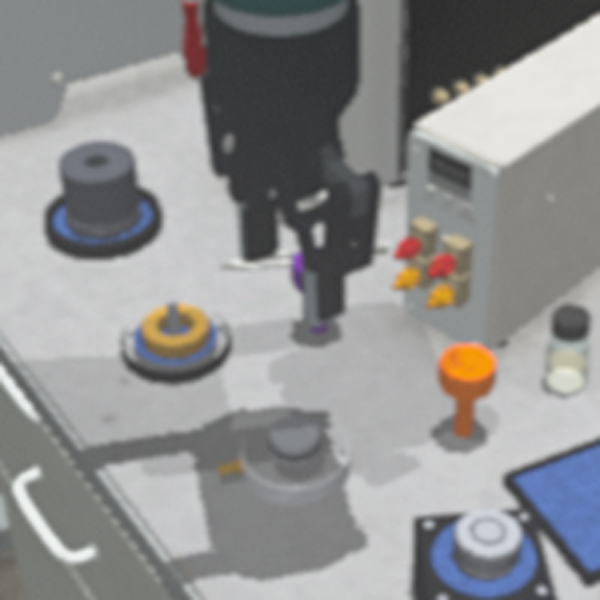

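The body stands in the nest at crop (100,195), and the boss of the base is at (296,437). Lower to the boss and grip.

{"api": "move_arm", "payload": {"moves": [[[0,0,0],[-0.0015,0.0015,0.035],55],[[0,0,0],[0,0,0.045],50],[[0,0,0],[0,0,0.035],48],[[0,0,0],[0,0,0.018],45],[[0,0,0],[0,0,0],42]]}}

```text
time: 26.98
tool_pos: [498.5, -153.1, 24.0]
orientation: [-0.0, 1.0, 0.001, -0.001]
contact_force: [-0.2, 0.5, 0.2]
grip_width: 41.8
grasp_force: 0.0
```

{"api": "move_arm", "payload": {"moves": [[[0,0,0],[0,0,0.006],42],[[0,0,0],[0,0,0],40],[[0,0,0],[0,0,0],40]]}}

```text
time: 27.35
tool_pos: [499.1, -153.9, 20.3]
orientation: [0.0, 1.0, 0.0, 0.001]
contact_force: [-0.8, 0.1, 1.1]
grip_width: 40.0
grasp_force: 0.0
```

{"api": "move_arm", "payload": {"moves": [[[0,0,0],[0,0,0.001],34],[[0,0,0],[0,0,0],26],[[0,0,0],[0,0,0],26],[[0,0,0],[0,0,0],26],[[0,0,0],[0,0,0],26]]}}

```text
time: 27.98
tool_pos: [499.0, -153.8, 19.5]
orientation: [0.0, 1.0, 0.0, 0.0]
contact_force: [-1.9, 0.8, 5.6]
grip_width: 27.0
grasp_force: 57.4
```

{"api": "move_arm", "payload": {"moves": [[[0,0,0],[0,0,-0.005],26],[[0,0,0],[0,0,-0.01],26],[[0,0,0],[0,0,-0.03],26],[[0,0,0],[0,0,-0.04],26],[[0,0,0],[0,0,-0.04],26]]}}

```text
time: 28.6
tool_pos: [498.5, -153.7, 119.8]
orientation: [-0.0, 1.0, 0.0, -0.0]
contact_force: [0.6, -0.2, -3.6]
grip_width: 27.2
grasp_force: 57.0
```

```bash
python3 - <<'E'
from h import *
p,d=arm.read_camera("scene")
cv2.imwrite("pics/s10.png",cv2.resize(p[130:330,190:390],None,fx=3,fy=3,interpolation=cv2.INTER_CUBIC)[:,:,::-1])
s=arm.read_state();print(s["tool_pos"],s["contact_force"],s["grip_width"])
E
```

```text
[ 500.59015487 -154.42591803  124.95957626] [ 2.42905794 -1.84451126  1.27756315] 27.275274152702956
```

View pics/s10.png

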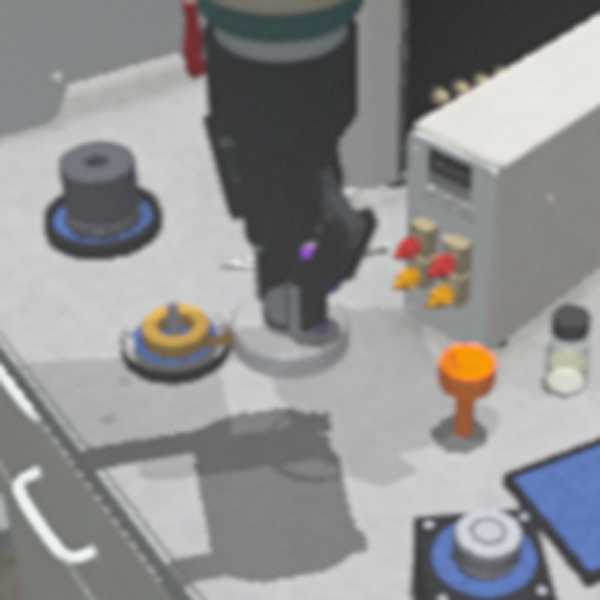

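The base is lifted level at crop (290,335). Carrying it to the tray.

{"api": "move_arm", "payload": {"moves": [[[0,0,0],[0,0,0],22],[[0,0,0],[0.035,0.035,0],22],[[0,0,0],[0.05,0.047,0],22],[[0,0,0],[0.05,0.047,0],22],[[0,0,0],[0.032,0.035,0],22]]}}

```text
time: 29.28
tool_pos: [632.6, -285.9, 115.2]
orientation: [-0.001, 1.0, -0.0, -0.002]
contact_force: [0.9, -0.3, -3.4]
grip_width: 26.9
grasp_force: 69.4
```

{"api": "move_arm", "payload": {"moves": [[[0,0,0],[0,0,0],22],[[0,0,0],[0,0,0],22]]}}

```text
time: 29.52
tool_pos: [631.5, -284.2, 116.4]
orientation: [-0.001, 1.0, 0.0, -0.002]
contact_force: [-0.2, 0.9, -3.6]
grip_width: 26.8
grasp_force: 69.5
```

{"api": "move_arm", "payload": {"moves": [[[0,0,0],[0.001,0,0.025],22],[[0,0,0],[0,0,0.035],22],[[0,0,0],[0,0,0.025],22],[[0,0,0],[0,0,0.015],22],[[0,0,0],[0,0,0],22]]}}

```text
time: 30.15
tool_pos: [632.7, -284.5, 37.8]
orientation: [-0.0, 1.0, 0.0, -0.001]
contact_force: [-0.3, -0.4, -3.9]
grip_width: 27.0
grasp_force: 69.5
```

{"api": "move_arm", "payload": {"moves": [[[0,0,0],[0,0,0.003],22],[[0,0,0],[0,0,0.0025],22],[[0,0,0],[0,0,0],22],[[0,0,0],[0,0,0],22]]}}

```text
time: 30.65
tool_pos: [633.3, -285.0, 34.8]
orientation: [0.0, 1.0, 0.0, 0.0]
contact_force: [0.1, 0.6, -2.7]
grip_width: 26.8
grasp_force: 69.5
```

{"api": "move_arm", "payload": {"moves": [[[0,0,0],[0,0,0.004],22],[[0,0,0],[0,0,0.003],22],[[0,0,0],[0,0,0.0015],22],[[0,0,0],[0,0,0],22],[[0,0,0],[0,0,0],22]]}}

```text
time: 31.28
tool_pos: [633.3, -284.9, 27.8]
orientation: [0.0, 1.0, 0.0, 0.0]
contact_force: [-0.4, -0.1, -3.7]
grip_width: 26.5
grasp_force: 69.5
```

{"api": "move_arm", "payload": {"moves": [[[0,0,0],[0,0,0.001],22],[[0,0,0],[0,0,0],22],[[0,0,0],[0,0,0],22]]}}

```text
time: 31.65
tool_pos: [633.2, -284.9, 26.9]
orientation: [0.0, 1.0, 0.0, 0.0]
contact_force: [0.4, -0.2, -2.0]
grip_width: 26.8
grasp_force: 69.5
```

{"api": "move_arm", "payload": {"moves": [[[0,0,0],[0,0,0.001],22],[[0,0,0],[0,0,0],22],[[0,0,0],[0,0,0],22]]}}

```text
time: 32.02
tool_pos: [633.2, -284.9, 26.1]
orientation: [0.0, 1.0, 0.0, -0.0]
contact_force: [-0.3, -0.6, -2.7]
grip_width: 26.6
grasp_force: 69.5
```

{"api": "move_arm", "payload": {"moves": [[[0,0,0],[0,0,0.001],22],[[0,0,0],[0,0,0],22],[[0,0,0],[0,0,0],22]]}}

```text
time: 32.4
tool_pos: [633.2, -284.9, 25.3]
orientation: [0.0, 1.0, 0.0, 0.0]
contact_force: [0.1, 0.2, -4.6]
grip_width: 26.9
grasp_force: 69.5
```

{"api": "move_arm", "payload": {"moves": [[[0,0,0],[0,0,0.001],22],[[0,0,0],[0,0,0],22],[[0,0,0],[0,0,0],22]]}}

```text
time: 32.78
tool_pos: [633.2, -284.9, 24.5]
orientation: [0.0, 1.0, 0.0, 0.0]
contact_force: [-0.4, -0.0, -3.4]
grip_width: 26.8
grasp_force: 69.5
```

{"api": "move_arm", "payload": {"moves": [[[0,0,0],[0,0,0.001],22],[[0,0,0],[0,0,0],22],[[0,0,0],[0,0,0],22]]}}

```text
time: 33.15
tool_pos: [633.2, -284.9, 23.7]
orientation: [0.0, 1.0, 0.0, -0.0]
contact_force: [-0.1, 0.3, -3.1]
grip_width: 26.4
grasp_force: 69.8
```

{"api": "move_arm", "payload": {"moves": [[[0,0,0],[0,0,0.001],22],[[0,0,0],[0,0,0],22],[[0,0,0],[0,0,0],22]]}}

```text
time: 33.52
tool_pos: [633.4, -285.0, 23.6]
orientation: [0.0, 1.0, 0.0, 0.0]
contact_force: [-3.3, 1.4, 3.0]
grip_width: 26.8
grasp_force: 70.2
```

Contact. Release, rise and take a final look.

{"api": "move_arm", "payload": {"moves": [[[0,0,0],[0,0,0],34],[[0,0,0],[0,0,0],42],[[0,0,0],[0,0,0],50],[[0,0,0],[0,0,-0.03],50],[[0,0,0],[0,0,-0.06],50]]}}

```text
time: 34.15
tool_pos: [631.9, -284.2, 92.6]
orientation: [-0.001, 1.0, 0.0, -0.003]
contact_force: [0.6, 0.3, 1.2]
grip_width: 49.6
grasp_force: 0.0
```

{"api": "move_arm", "payload": {"moves": [[[0,0,0],[0,0,-0.06],50],[[0,0,0],[0,0,-0.06],50],[[0,0,0],[-0.06,0,0],50],[[0,0,0],[-0.06,0,0],50],[[0,0,0],[-0.06,0,0],50]]}}

```text
time: 34.78
tool_pos: [487.8, -284.9, 190.9]
orientation: [0.0, 1.0, 0.0, 0.0]
contact_force: [0.1, -1.1, 0.8]
grip_width: 50.4
grasp_force: 0.0
```

{"api": "move_arm", "payload": {"moves": [[[0,0,0],[-0.06,0.04,0],50],[[0,0,0],[0,0.04,0],50],[[0,0,0],[0,0,0],50],[[0,0,0],[0,0,0],50]]}}

```text
time: 35.28
tool_pos: [441.5, -348.5, 190.9]
orientation: [-0.0, 1.0, 0.0, 0.0]
contact_force: [0.7, -0.5, -0.4]
grip_width: 49.7
grasp_force: 0.0
```

```bash
python3 - <<'E'
from h import *
p,d=arm.read_camera("scene")
cv2.imwrite("pics/s11.png",cv2.resize(p[150:420,170:490],None,fx=2.2,fy=2.2,interpolation=cv2.INTER_CUBIC)[:,:,::-1])
p,d=arm.read_camera("top")
cv2.imwrite("pics/topf.png",cv2.resize(p[170:340,150:490],None,fx=2.35,fy=2.35,interpolation=cv2.INTER_CUBIC)[:,:,::-1])
s=arm.read_state();print(s["tool_pos"],s["contact_force"],s["grip_width"])
E
```

```text
[ 441.7116489  -348.1340704   190.90287797] [-0.08188692  0.29205115 -0.67662146] 49.734523296653016
```

View pics/s11.png

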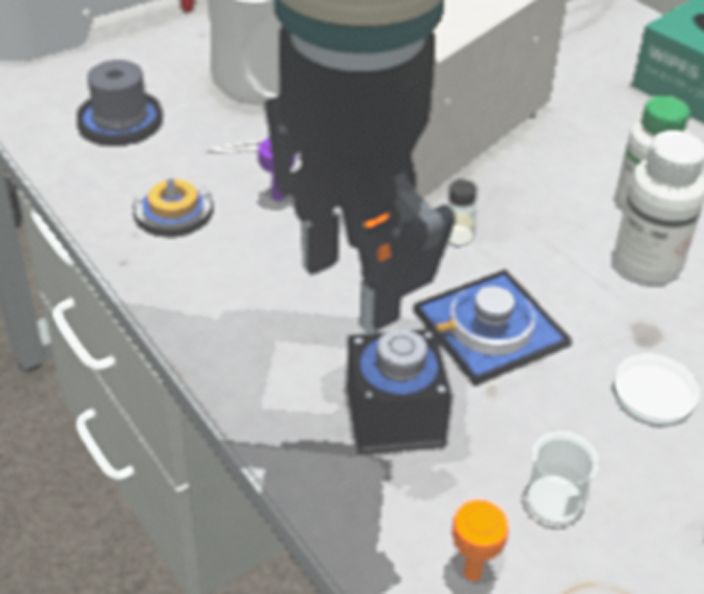

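All four parts are seated: body (118,100), ring (172,197), plunger (402,350) and base in the tray (492,315). The vial and beaker are still standing, so I hand in.

```bash
python3 -c "
from workcell import arm
print(arm.sign_off())"
```

```text
the job is handed in; nothing more can be done
None
```

The die is apart and handed in: plunger, ring, body and base each sit in their own holder, moved in the order asked and set down gently, with the vial and beaker still standing, in about 35 s of robot time.

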